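# Balance a loaf on the bakery's counter scale

## Task

The largest weight was left in the round pan of the counter balance: take it out and stand it back on the dark board with the other weights. Then lay the loaf in the oblong tray of the balance, and stand smaller weights from the board in the round pan until the beam is as near level as they can bring it, leaving any you do not need standing on the board. Set the loaf and the weights down rather than dropping them, and leave the jar and the cup on the counter where they are.

Things in the scene. Friction and masses are not known exactly. Their poses are not given: they have to be found in the camera images.
- beam (a joint): beam tilt in rad, 0 level (as when empty), positive = oblong-tray (+y) side up, stops at +-0.16. Sprung: at rest it tilts 0.001 rad per gram of difference between the loads, wherever they lie in the pans, up to the stops; settles in about 1 s. The pans stay horizontal 140 mm either side of the pivot: one rises and the other sinks by 140 mm x sin(tilt). A pointer shows the tilt
- goods_tray_top (a point): centre of the upper face of the oblong steel tray (190 mm along its x, 130 mm along its y, lips 8 mm high on the two x ends only), on the balance's +y side (left, seen from the robot); 112 mm above the table when level. x and y are along and across the tray, z up
- round_pan_top (a point): centre of the upper face of the flat, rimless round steel pan, 130 mm across, on the balance's -y side; 112 mm above the table when level; x and y as for the oblong tray, z up. The top of the pointer's plate between the pans is 162 mm above the table
- weight_board_top (a point): centre of the upper face of the dark wooden weights board, 110 mm along its x, 240 mm along its y, 12 mm thick, flat on the table. The three smaller weights stand in a row near its middle line at about y = -85, -30 and +25 mm in this frame, in any order; the end at about y = +85 mm is free
- loaf_center (a point): centre of the loaf's straight-sided lower part (25 mm above its underside): a firm tin loaf 140 mm long (x), 62 mm wide (y), straight sides 50 mm high, rounded top at 62 mm; starts on the light wooden bread board (14 mm thick). It weighs between 230 and 345 g, not known beforehand
- w500_center (a point): centre, half-way up, of the 500 g weight: a plain steel cylinder 40 mm across and 42 mm tall with a knob 26 mm across on top, 57 mm tall overall; z is its axis, up when it stands; starts in the round pan
- w200_center (a point): centre, half-way up, of the 200 g weight: a plain steel cylinder 30 mm across and 32 mm tall with a knob 20 mm across on top, 43 mm tall overall; z is its axis, up when it stands
- w100_center (a point): centre, half-way up, of the 100 g weight: a plain steel cylinder 24 mm across and 25 mm tall with a knob 16 mm across on top, 35 mm tall overall; z is its axis, up when it stands
- w50_center (a point): centre, half-way up, of the 50 g weight: a plain steel cylinder 19 mm across and 19 mm tall with a knob 12.5 mm across on top, 28 mm tall overall; z is its axis, up when it stands
- jam_jar: bystander: amber jar 54 mm across, 75 mm tall, origin under its centre; to be left in place
- espresso_cup: bystander: white cup 58 mm across, 55 mm tall, origin under its centre; to be left in place
Things that resemble listed ones, but are neither listed nor needed, are in the scene too. Leave any purple or turquoise look-alike of the part that bears w500_center alone.

How it is judged (in metres and radians):
On the way, in this order (a step that is already met when the one before it is completed fails the run):
1. the largest weight stands on the weights board, let go (angle between w500_center's own z axis and vertical below 0.2 rad and x of w500_center in the frame of weight_board_top between -0.055 and 0.055 m and y of w500_center in the frame of weight_board_top between -0.12 and 0.12 m and z of w500_center in the frame of weight_board_top between 0.0205 and 0.0365 m and contact force between the fingers and w500 below 0.05 N), for 0.2 s.
2. the loaf lies in the oblong tray, let go (angle between each of w500_center, loaf_center's own z axis and vertical below 0.2 rad and x of w500_center in the frame of weight_board_top between -0.055 and 0.055 m and y of w500_center in the frame of weight_board_top between -0.12 and 0.12 m and z of w500_center in the frame of weight_board_top between 0.0205 and 0.0365 m and x of loaf_center in the frame of goods_tray_top between -0.06 and 0.06 m and y of loaf_center in the frame of goods_tray_top between -0.045 and 0.045 m and z of loaf_center in the frame of goods_tray_top between 0.015 and 0.035 m and contact force between the fingers and loaf below 0.05 N), for 0.2 s.
At the end, for the whole second after the job is handed in: The beam rests within 0.036 rad of level (the best weights come within 0.025); the loaf lies flat in the oblong tray, its centre within 60 mm (x) and 45 mm (y) of the tray's; the largest weight stands on the weights board and each smaller one there or in the round pan (value of joint beam between -0.036 and 0.036 rad and velocity of joint beam between -0.05 and 0.05 rad/s and angle between each of loaf_center, w500_center's own z axis and vertical below 0.2 rad and x of loaf_center in the frame of goods_tray_top between -0.06 and 0.06 m and y of loaf_center in the frame of goods_tray_top between -0.045 and 0.045 m and z of loaf_center in the frame of goods_tray_top between 0.015 and 0.035 m and x of w500_center in the frame of weight_board_top between -0.055 and 0.055 m and y of w500_center in the frame of weight_board_top between -0.12 and 0.12 m and z of w500_center in the frame of weight_board_top between 0.0205 and 0.0365 m and ((angle between w200_center's own z axis and vertical below 0.2 rad and horizontal distance between w200_center and round_pan_top below 0.065 m and z of w200_center in the frame of round_pan_top between 0.0135 and 0.0295 m) or (angle between w200_center's own z axis and vertical below 0.2 rad and x of w200_center in the frame of weight_board_top between -0.055 and 0.055 m and y of w200_center in the frame of weight_board_top between -0.12 and 0.12 m and z of w200_center in the frame of weight_board_top between 0.0135 and 0.0295 m)) and ((angle between w100_center's own z axis and vertical below 0.2 rad and horizontal distance between w100_center and round_pan_top below 0.065 m and z of w100_center in the frame of round_pan_top between 0.0095 and 0.0255 m) or (angle between w100_center's own z axis and vertical below 0.2 rad and x of w100_center in the frame of weight_board_top between -0.055 and 0.055 m and y of w100_center in the frame of weight_board_top between -0.12 and 0.12 m and z of w100_center in the frame of weight_board_top between 0.0095 and 0.0255 m)) and ((angle between w50_center's own z axis and vertical below 0.2 rad and horizontal distance between w50_center and round_pan_top below 0.065 m and z of w50_center in the frame of round_pan_top between 0.006 and 0.022 m) or (angle between w50_center's own z axis and vertical below 0.2 rad and x of w50_center in the frame of weight_board_top between -0.055 and 0.055 m and y of w50_center in the frame of weight_board_top between -0.12 and 0.12 m and z of w50_center in the frame of weight_board_top between 0.006 and 0.022 m))); the robot touches nothing.
It fails at once if a bystander (jar or cup) is pushed more than 30 mm (distance of any of jam_jar, espresso_cup from where it was at the start of the episode above 0.03 m).
It fails at once if the loaf or a weight is dropped (moves faster than 0.7 m/s out of the fingers, a fall of 25 mm) ((linear speed of loaf above 0.7 m/s and contact force between the fingers and loaf below 0.05 N) or (linear speed of w500 above 0.7 m/s and contact force between the fingers and w500 below 0.05 N) or (linear speed of w200 above 0.7 m/s and contact force between the fingers and w200 below 0.05 N) or (linear speed of w100 above 0.7 m/s and contact force between the fingers and w100 below 0.05 N) or (linear speed of w50 above 0.7 m/s and contact force between the fingers and w50 below 0.05 N)).
It also fails if it takes over 72 s, if anything falls off the work surface, if the arm or the gripper's body presses on something with over 40 N, if the wrist force passes 120 N, or if a joint passes its speed limit or range.

## Robot

A 6-joint arm with a two-finger parallel gripper is mounted at the origin on the work surface. World frame = base frame: x ahead of the robot, y to its left, z up, the work surface at z = 0. Lengths are in mm, angles in rad, forces in N, time in s.
With the tool pointing down it reaches from about 200 to 875 mm from the base axis. Payload 3.4 kg.
Tool frame: the origin (TCP) lies between the finger pads; the fingertips stand nose_length ahead of it and the grasp point (between the pads) lies 11 mm behind it (nose_length is the distance from the TCP to the fingertips, in mm); z points along the fingers, y is the direction in which the jaws open and shut (so a half turn about z gives the same grasp; the last joint's range is limited). The gripper opens to 94 mm and grips with 3 to 60 N. Pads are 16 mm wide; open, the fingers measure 119 mm over their backs; the gripper's body (75 mm by 177 mm) begins 78 mm behind the grasp point.
Start: joints at [1.111, 0.276, 1.505, -0, 1.361, -0.121], TCP at [191.123, 542.344, 213.493] pointing down, gripper open.
Joint ranges: [-2.89, 2.89], [-0.75, 2.08], [0.22, 2.7], [-1.18, 4.32], [0.11, 2.71], [-2.7, 2.7]. Speed limits (rad/s): [2.57, 2.57, 3.14, 3.14, 3.14, 3.14].

## Interface

Orientations are given as a rotation vector (axis times angle).
In Python, from workcell import * gives the robot as it stands.
- The arm moves only by the tool apply_moves, never from a script. Its argument "rows" is a list of rows, each an object of numbers: "grip": the finger opening in mm, from 0 to 94; "tx", "ty", "tz": the shift along the world's x, y, z in mm; "rx", "ry", "rz": the turn, a rotation vector about the world's x, y, z in rad. A call has 1 to 12 rows; each row shifts and turns the pose as measured when the row begins; what a row does not reach is not made up. A row lasts 1/12 s, in which the tool goes at most 41.7 mm and 7.16 degrees, less where a joint would pass 70% of its speed; a pose out of reach is approached as far as the arm can. A call with a gripper value outside its range is refused whole. The fingers move at their own pace and stop on an object; the grip force is fixed at half the most. Time passes only in rows, so rows that do not move let the fingers close. It gives the time, the measured TCP pose, the force and the opening at its end, in the units of the state.
- observe(): the state, without advancing time (a new reading comes with each control period).
- camera(name): name is "scene" or "top"; returns the picture (384x512x3 uint8, red, green, blue); there is no depth.
- camera_params(name): a dict with "fovy" (degrees; the focal length in pixels is half the picture's height over the tangent of half this angle, whatever the lens; pixels are square), "cx", "cy" (the principal point, pixels), "eye" and "rotation" of the camera in the world. Camera axes: x right, y down, z forward; pixel columns grow to the right and rows downward; lengths in mm; the calibration is good to about 2 mm. A picture is of the moment at which its call begins. camera_params takes no time and is no camera call.
- finish_job(): hands the job in, once; it reports no verdict.
The state is a dict: "time_s": time; "q": joint angles; "joint_vel": joint speeds; "tau": joint torques, N m; "position": TCP position; "tcp_rot": TCP orientation; "wrist_force": force on the tool from outside, world axes, zero at the start; "wrist_torque": the same for the moment, N m; "gripper_width": finger opening in mm.
Only numpy, scipy, OpenCV 4.12 (cv2) and the standard library are available. Lean on these libraries where they do the work, as an engineer would, in place of code of your own. Each camera call takes 0.05 s, during which the arm holds its last target. There are 200 camera calls.

## Working session

There is one attempt and no reset: what is moved stays moved. The work goes in short steps, Python scripts to look and compute and a tool call to move; the robot and the scene stay as the last step left them, time stands still between calls to the robot, and variables do not carry over. Pictures are saved under pics/ and viewed, about 8 in all and at most 12, crops included, and the job is handed in when it is done.

Besides the shell and the picture viewer there is one more tool, called after "Emit:" as name([rows], argument=value, ...), one row to a line, values as JSON. apply_moves: Moves the arm, as the interface text tells. Its arguments: {"type":"object","properties":{"rows":{"type":"array","items":{"type":"object","properties":{"grip":{"type":"number"},"tx":{"type":"number"},"ty":{"type":"number"},"tz":{"type":"number"},"rx":{"type":"number"},"ry":{"type":"number"},"rz":{"type":"number"}}}}},"required":["rows"]}

```bash
mkdir -p pics; ls; cat > h.py <<'E'
from workcell import *
import numpy as np, cv2
def ray(n,u,v):
    p=camera_params(n); f=192/np.tan(np.radians(p['fovy'])/2)
    d=np.array(p['rotation'])@np.array([(u-p['cx'])/f,(v-p['cy'])/f,1]); return np.array(p['eye']),d
def at(n,u,v,z):
    e,d=ray(n,u,v); return np.round(e+d*(z-e[2])/d[2],1)
def px(n,P):
    p=camera_params(n); f=192/np.tan(np.radians(p['fovy'])/2)
    c=np.array(p['rotation']).T@(np.array(P,float)-np.array(p['eye'])); return np.round([p['cx']+f*c[0]/c[2],p['cy']+f*c[1]/c[2]],1)
def save(n,fn,box=None,s=1):
    im=camera(n)[:,:,::-1]
    if box: u0,v0,u1,v1=box; im=im[v0:v1,u0:u1]
    im=cv2.resize(np.ascontiguousarray(im),None,fx=s,fy=s,interpolation=cv2.INTER_CUBIC); cv2.imwrite('pics/'+fn,im)
E
python3 - <<'E'
from h import *
s=observe(); print(s)
for n in('top','scene'): print(n,camera_params(n))
a=camera('top')[:,:,::-1];b=camera('scene')[:,:,::-1]
cv2.imwrite('pics/a.png',cv2.resize(a,(800,600),interpolation=cv2.INTER_CUBIC));cv2.imwrite('pics/b.png',cv2.resize(b,(800,600),interpolation=cv2.INTER_CUBIC))
E
```

```text
pics
{'time_s': 0.0, 'q': array([ 1.11099302e+00,  2.76595054e-01,  1.50609371e+00, -4.24402587e-05,
        1.36072605e+00, -1.20958225e-01]), 'joint_vel': array([-1.65592817e-04,  6.29786205e-05,  2.15984108e-03, -1.11381496e-03,
        5.49152400e-05, -1.60418057e-03]), 'tau': array([-1.90699822e-03, -4.04582906e+01, -2.37227207e+01,  7.02957110e-02,
        3.41312005e-02, -1.22094398e-04]), 'position': array([190.87950829, 541.80735695, 212.62043123]), 'tcp_rot': array([-5.29618723e-01, -3.09613837e+00,  2.76065221e-03]), 'wrist_force': array([ 0.44027555,  0.56430878, -0.20916541]), 'wrist_torque': array([0.00327912, 0.01566657, 0.01765869]), 'gripper_width': 93.92051084613834}
top {'fovy': 45.618754562348855, 'cx': 249.9856420805601, 'cy': 190.09649980403714, 'eye': array([ 425.76525534,  -24.35777077, 1242.99529975]), 'rotation': array([-2.19644246,  2.16762815, -0.12570691])}
scene {'fovy': 49.230814253640375, 'cx': 253.61960884771867, 'cy': 187.073988185807, 'eye': array([1097.88569373, -591.41954787,  688.73024595]), 'rotation': array([-2.05605923, -0.87589888,  0.41909852])}
```

View pics/a.png

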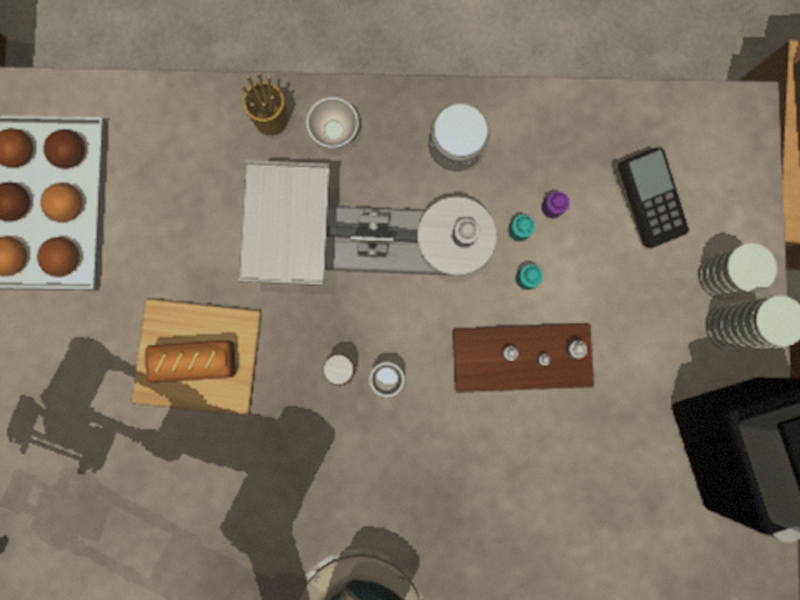

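View pics/b.png

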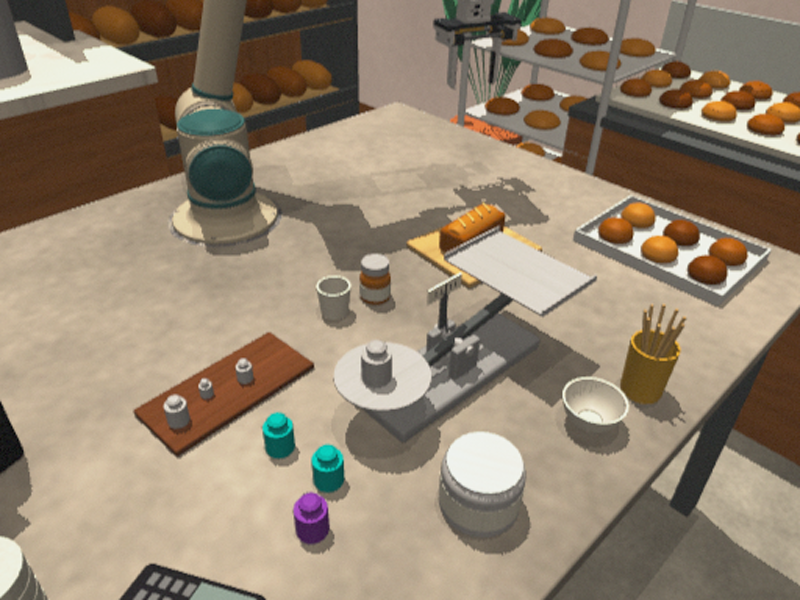

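Top view: the steel 500 g weight is in the round pan at (466,230). Its look-alikes are two turquoise ones at (522,226) and (530,275) and a purple one at (557,203). Steel and standing in the pan fits only the first. The board weights are at (511,353), (544,359) and (578,348), and the loaf is at (190,361). Next is one enlarged crop.

```bash
sed -i "s/np.array(p\['rotation'\])/cv2.Rodrigues(np.array(p['rotation']))[0]/" h.py
python3 - <<'E'
from h import *
im=cv2.imread('pics/a.png')
save('top','c.png',(260,120,392,256),4.4)
k=1/1.5625
for n,u,v,z in [('w500 top',466,229,146.7),('pan',456,235,89.7),('loaf',190,361,76),('jar',338,368,75),('cup',387,378,55),('tray',286,221,134),('loaf tl',146,347,64),('tr',231,341,64),('br',234,378,64),('bl',148,384,64)]: print(n,at('top',u*k-.2,v*k-.2,z))
for n,u,v,z in [('w500 top',376,348,146.7)]: print(n,at('scene',u*k-.2,v*k-.2,z))
E
```

```text
w500 top [ 639.4 -161.6  146.7]
pan [ 640.2 -152.3   89.7]
loaf [429.  277.3  76. ]
jar [420.7  37.6  75. ]
cup [405.1 -42.6  55. ]
tray [650.  120.6 134. ]
loaf tl [451. 353.  64.]
tr [462.6 214.7  64. ]
br [402.3 207.8  64. ]
bl [390.9 347.   64. ]
w500 top [ 642.8 -166.9  146.7]
```

View pics/c.png

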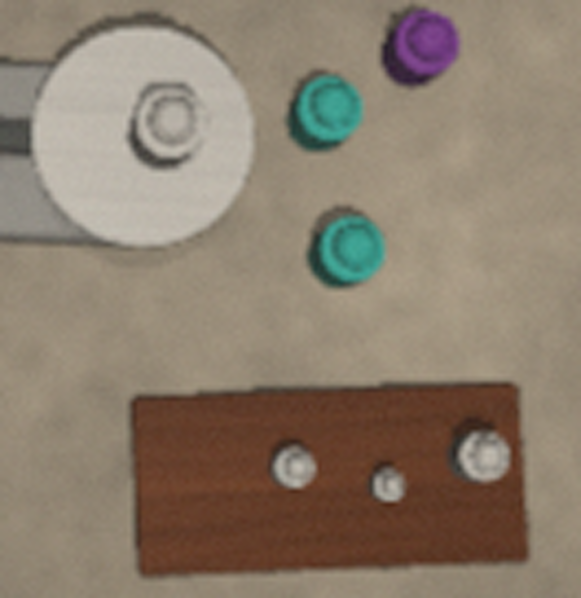

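```bash
python3 - <<'E'
from h import *
c=lambda u,v,z:at('top',260+u/4.4-.4,120+v/4.4-.4,z)
for n,u,v,z in [('pan',143,135,89.7),('w500',173,121,146.7),('w100',295,466,47),('w50',389,486,40),('w200',485,455,55),('b',133,398,12),('b',518,384,12),('b',527,560,12),('b',141,575,12),('turq',352,250,57)]: print(n,c(u,v,z))
E
```

```text
pan [ 640.1 -153.5   89.7]
w500 [ 637.6 -163.8  146.7]
w100 [ 449.6 -249.8   47. ]
w50 [ 438.5 -307.6   40. ]
w200 [ 457.4 -361.4   55. ]
b [ 490.7 -156.6   12. ]
b [ 502.5 -394.7   12. ]
b [ 394.8 -398.6   12. ]
b [ 382.9 -161.9   12. ]
turq [ 578.5 -282.5   57. ]
```

Emit:
apply_moves([
  {"tx": 10, "ty": -38, "rz": -0.12, "grip": 0},
  {"tx": 10, "ty": -38, "rz": -0.12, "grip": 0},
  {"tx": 10, "ty": -38, "rz": -0.12, "grip": 0},
  {"tx": 10, "ty": -38, "rz": -0.12, "grip": 0},
  {"tx": 10, "ty": -38, "rz": -0.12, "grip": 0},
  {"tx": 10, "ty": -38, "rz": -0.12, "grip": 0},
  {"tx": 10, "ty": -38, "rz": -0.12, "grip": 0},
  {"tx": 10, "ty": -38, "rz": -0.12, "grip": 0},
  {"tx": 10, "ty": -38, "rz": -0.12, "tz": -20, "grip": 0},
  {"tx": 10, "ty": -38, "rz": -0.12, "tz": -35, "grip": 0},
  {"tz": -40, "grip": 0},
  {"tz": -40, "grip": 0},
])

```text
validation failed for argument at $.ro...
```

Emit:
apply_moves([
  {"tx": 10, "ty": -38, "tz": 0, "rx": 0, "ry": 0, "rz": -0.12, "grip": 0},
  {"tx": 10, "ty": -38, "tz": 0, "rx": 0, "ry": 0, "rz": -0.12, "grip": 0},
  {"tx": 10, "ty": -38, "tz": 0, "rx": 0, "ry": 0, "rz": -0.12, "grip": 0},
  {"tx": 10, "ty": -38, "tz": 0, "rx": 0, "ry": 0, "rz": -0.12, "grip": 0},
  {"tx": 10, "ty": -38, "tz": 0, "rx": 0, "ry": 0, "rz": -0.12, "grip": 0},
  {"tx": 10, "ty": -38, "tz": 0, "rx": 0, "ry": 0, "rz": -0.12, "grip": 0},
  {"tx": 10, "ty": -38, "tz": 0, "rx": 0, "ry": 0, "rz": -0.12, "grip": 0},
  {"tx": 10, "ty": -38, "tz": 0, "rx": 0, "ry": 0, "rz": -0.12, "grip": 0},
  {"tx": 10, "ty": -38, "tz": -20, "rx": 0, "ry": 0, "rz": -0.12, "grip": 0},
  {"tx": 10, "ty": -38, "tz": -35, "rx": 0, "ry": 0, "rz": -0.12, "grip": 0},
  {"tx": 0, "ty": 0, "tz": -40, "rx": 0, "ry": 0, "rz": 0, "grip": 0},
  {"tx": 0, "ty": 0, "tz": -40, "rx": 0, "ry": 0, "rz": 0, "grip": 0},
])

```text
time_s: 1.15
position: [294.9, 160.8, 86.4]
tcp_rot: [2.239, 2.183, 0.034]
wrist_force: [1.1, 0.4, -0.2]
gripper_width: 17.4
```

Emit:
apply_moves([
  {"tx": 0, "ty": 0, "tz": -25, "rx": 0, "ry": 0, "rz": 0, "grip": 0},
  {"tx": 0, "ty": 0, "tz": -20, "rx": 0, "ry": 0, "rz": 0, "grip": 0},
  {"tx": 0, "ty": 0, "tz": -4, "rx": 0, "ry": 0, "rz": 0, "grip": 0},
  {"tx": 0, "ty": 0, "tz": -4, "rx": 0, "ry": 0, "rz": 0, "grip": 0},
])

```text
time_s: 1.48
position: [289.3, 156.8, 26.5]
tcp_rot: [2.25, 2.179, 0.017]
wrist_force: [-0.4, -0.9, 1.0]
gripper_width: 0.6
```

Emit:
apply_moves([
  {"tx": 0, "ty": 0, "tz": -4, "rx": 0, "ry": 0, "rz": 0, "grip": 0},
  {"tx": 0, "ty": 0, "tz": -3, "rx": 0, "ry": 0, "rz": 0, "grip": 0},
])

```text
time_s: 1.65
position: [290.1, 157.2, 19.9]
tcp_rot: [2.249, 2.179, 0.019]
wrist_force: [0.5, 0.4, -0.2]
gripper_width: 0.6
```

Emit:
apply_moves([
  {"tx": 0, "ty": 0, "tz": -3, "rx": 0, "ry": 0, "rz": 0, "grip": 0},
])

```text
time_s: 1.73
position: [291.1, 157.7, 17.4]
tcp_rot: [2.248, 2.179, 0.022]
wrist_force: [0.4, -0.1, 0.4]
gripper_width: 0.4
```

Emit:
apply_moves([
  {"tx": 0, "ty": 0, "tz": -2.5, "rx": 0, "ry": 0, "rz": 0, "grip": 0},
])

```text
time_s: 1.82
position: [292.0, 158.1, 15.3]
tcp_rot: [2.246, 2.179, 0.025]
wrist_force: [-0.1, 1.1, -0.3]
gripper_width: 0.4
```

Emit:
apply_moves([
  {"tx": 0, "ty": 0, "tz": -2.5, "rx": 0, "ry": 0, "rz": 0, "grip": 0},
])

```text
time_s: 1.9
position: [292.8, 158.5, 13.2]
tcp_rot: [2.245, 2.179, 0.028]
wrist_force: [-0.2, -0.0, -0.8]
gripper_width: -0.1
```

Emit:
apply_moves([
  {"tx": 0, "ty": 0, "tz": -2.5, "rx": 0, "ry": 0, "rz": 0, "grip": 0},
])

```text
time_s: 1.98
position: [293.4, 158.8, 10.9]
tcp_rot: [2.244, 2.179, 0.03]
wrist_force: [-0.3, 0.3, -0.2]
gripper_width: 0.2
```

Emit:
apply_moves([
  {"tx": 0, "ty": 0, "tz": -2.5, "rx": 0, "ry": 0, "rz": 0, "grip": 0},
])

```text
time_s: 2.07
position: [293.9, 159.0, 8.5]
tcp_rot: [2.244, 2.178, 0.032]
wrist_force: [-0.2, -0.2, 0.5]
gripper_width: 0.1
```

Emit:
apply_moves([
  {"tx": 0, "ty": 0, "tz": -2.5, "rx": 0, "ry": 0, "rz": 0, "grip": 0},
])

```text
time_s: 2.15
position: [294.0, 159.1, 7.7]
tcp_rot: [2.243, 2.179, 0.031]
wrist_force: [-14.9, -3.9, 83.2]
gripper_width: 0.3
```

Emit:
apply_moves([
  {"tx": 0, "ty": 0, "tz": 40, "rx": 0, "ry": 0, "rz": 0, "grip": 94},
  {"tx": 0, "ty": 0, "tz": 41, "rx": 0, "ry": 0, "rz": 0, "grip": 94},
  {"tx": 0, "ty": 0, "tz": 41, "rx": 0, "ry": 0, "rz": 0, "grip": 94},
  {"tx": 0, "ty": 0, "tz": 41, "rx": 0, "ry": 0, "rz": 0, "grip": 94},
  {"tx": 20, "ty": -20, "tz": 30, "rx": 0, "ry": 0, "rz": 0, "grip": 94},
  {"tx": 28, "ty": -26, "tz": 10, "rx": 0, "ry": 0, "rz": 0, "grip": 94},
  {"tx": 28, "ty": -26, "tz": 0, "rx": 0, "ry": 0, "rz": 0, "grip": 94},
  {"tx": 28, "ty": -26, "tz": 0, "rx": 0, "ry": 0, "rz": 0, "grip": 94},
  {"tx": 28, "ty": -26, "tz": 0, "rx": 0, "ry": 0, "rz": 0, "grip": 94},
  {"tx": 28, "ty": -26, "tz": 0, "rx": 0, "ry": 0, "rz": 0, "grip": 94},
  {"tx": 28, "ty": -26, "tz": 0, "rx": 0, "ry": 0, "rz": 0, "grip": 94},
  {"tx": 28, "ty": -26, "tz": 0, "rx": 0, "ry": 0, "rz": 0, "grip": 94},
])

```text
time_s: 3.15
position: [509.9, -49.1, 223.3]
tcp_rot: [2.227, 2.19, 0.037]
wrist_force: [0.4, 1.4, 0.7]
gripper_width: 77.0
```

```bash
cat >> h.py <<'E'
from scipy.spatial.transform import Rotation as R
def go(x,y,z,psi=0.):
    s=observe(); d=R.from_euler('z',psi)*R.from_rotvec([np.pi/2**.5]*2+[0])
    r=(d*R.from_rotvec(s['tcp_rot']).inv()).as_rotvec()
    print('t',round(s['time_s'],2),'pos',s['position'].round(1),'d',(np.array([x,y,z])-s['position']).round(1),'rot',r.round(3),'F',s['wrist_force'].round(1),'w',round(s['gripper_width'],1))
E
python3 -c "
from h import *
go(638,-163.5,103.5)"
```

```text
t 3.15 pos [509.9 -49.1 223.3] d [ 128.1 -114.4 -119.8] rot [-0.004  0.03   0.016] F [0.4 1.4 0.7] w 77.0
```

Emit:
apply_moves([
  {"tx": 28, "ty": -25, "tz": 0, "rx": 0, "ry": 0.01, "rz": 0.005, "grip": 80},
  {"tx": 28, "ty": -25, "tz": 0, "rx": 0, "ry": 0.01, "rz": 0.005, "grip": 80},
  {"tx": 28, "ty": -25, "tz": 0, "rx": 0, "ry": 0.01, "rz": 0.005, "grip": 80},
  {"tx": 24, "ty": -22, "tz": 0, "rx": 0, "ry": 0.01, "rz": 0, "grip": 80},
  {"tx": 14, "ty": -12, "tz": 0, "rx": 0, "ry": 0.01, "rz": 0, "grip": 80},
  {"tx": 0, "ty": 0, "tz": 0, "rx": 0, "ry": 0, "rz": 0, "grip": 80},
])

```text
time_s: 3.65
position: [641.4, -171.4, 218.0]
tcp_rot: [-2.217, -2.201, 0.022]
wrist_force: [0.7, -0.7, 1.1]
gripper_width: 80.0
```

```bash
python3 -c "
from h import *
go(638,-163.5,103.5)"
```

```text
t 3.65 pos [ 641.4 -171.4  218. ] d [  -3.4    7.9 -114.5] rot [-0.003 -0.022  0.008] F [ 0.7 -0.7  1.1] w 80.0
```

Emit:
apply_moves([
  {"tx": -2, "ty": 4, "tz": -25, "rx": 0, "ry": -0.012, "rz": 0.005, "grip": 80},
  {"tx": -1, "ty": 3, "tz": -35, "rx": 0, "ry": -0.01, "rz": 0.003, "grip": 80},
  {"tx": 0, "ty": 0, "tz": -25, "rx": 0, "ry": 0, "rz": 0, "grip": 80},
  {"tx": 0, "ty": 0, "tz": 0, "rx": 0, "ry": 0, "rz": 0, "grip": 80},
])

```text
time_s: 3.98
position: [638.2, -164.2, 129.8]
tcp_rot: [-2.222, -2.22, -0.006]
wrist_force: [-0.6, 0.9, -0.7]
gripper_width: 80.2
```

```bash
python3 -c "
from h import *
go(638,-164,103.5)
save('scene','d.png',(190,150,340,290),4)"
```

```text
t 3.98 pos [ 638.2 -164.2  129.8] d [ -0.2   0.2 -26.3] rot [-0.003  0.002  0.001] F [-0.6  0.9 -0.7] w 80.2
```

View pics/d.png

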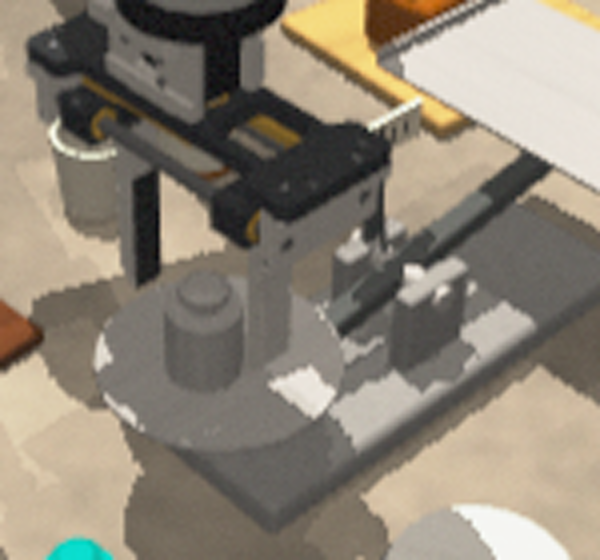

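The weight (crop ~(205,335)) sits midway between the two fingertips (145,280) and (265,350), so the alignment is good. I'll descend and grip.

Emit:
apply_moves([
  {"tx": 0, "ty": 0, "tz": -14, "rx": 0, "ry": 0, "rz": 0, "grip": 80},
  {"tx": 0, "ty": 0, "tz": -11, "rx": 0, "ry": 0, "rz": 0, "grip": 70},
  {"tx": 0, "ty": 0, "tz": 0, "rx": 0, "ry": 0, "rz": 0, "grip": 30},
  {"tx": 0, "ty": 0, "tz": 0, "rx": 0, "ry": 0, "rz": 0, "grip": 30},
  {"tx": 0, "ty": 0, "tz": 0, "rx": 0, "ry": 0, "rz": 0, "grip": 30},
  {"tx": 0, "ty": 0, "tz": 0, "rx": 0, "ry": 0, "rz": 0, "grip": 30},
  {"tx": 0, "ty": 0, "tz": 0, "rx": 0, "ry": 0, "rz": 0, "grip": 30},
])

```text
time_s: 4.62
position: [641.9, -163.7, 116.2]
tcp_rot: [2.211, 2.214, 0.016]
wrist_force: [-2.1, 0.0, -0.8]
gripper_width: 43.3
```

```bash
python3 -c "
from h import *
go(638,-164,103.5)"
```

```text
t 4.62 pos [ 641.9 -163.7  116.2] d [ -3.9  -0.3 -12.7] rot [ 0.002  0.016 -0.001] F [-2.1  0.  -0.8] w 43.3
```

Emit:
apply_moves([
  {"tx": -2, "ty": 0, "tz": -8, "rx": 0, "ry": 0.008, "rz": 0, "grip": 60},
  {"tx": -2, "ty": 0, "tz": -8, "rx": 0, "ry": 0.008, "rz": 0, "grip": 60},
  {"tx": 0, "ty": 0, "tz": -2, "rx": 0, "ry": 0.003, "rz": 0, "grip": 60},
])

```text
time_s: 4.87
position: [638.7, -164.2, 99.3]
tcp_rot: [2.219, 2.221, -0.004]
wrist_force: [-0.2, 0.5, 0.2]
gripper_width: 58.4
```

```bash
python3 -c "
from h import *
go(638,-164,103.5)"
```

```text
t 4.87 pos [ 638.7 -164.2   99.3] d [-0.7  0.2  4.2] rot [ 0.003 -0.    -0.001] F [-0.2  0.5  0.2] w 58.4
```

Emit:
apply_moves([
  {"tx": -1, "ty": 0, "tz": 4, "rx": 0, "ry": 0, "rz": 0, "grip": 30},
  {"tx": -0.6, "ty": 0, "tz": 0, "rx": 0, "ry": 0.003, "rz": 0, "grip": 30},
  {"tx": -0.6, "ty": 0, "tz": 0, "rx": 0, "ry": 0.003, "rz": 0, "grip": 30},
  {"tx": 0, "ty": 0, "tz": 0, "rx": 0, "ry": 0, "rz": 0, "grip": 30},
  {"tx": 0, "ty": 0, "tz": 0, "rx": 0, "ry": 0, "rz": 0, "grip": 30},
])

```text
time_s: 5.28
position: [637.2, -164.2, 101.8]
tcp_rot: [-2.218, -2.22, 0.011]
wrist_force: [-1.8, 0.5, -0.3]
gripper_width: 38.6
```

```bash
python3 -c "
from h import *
go(638,-164,103.5)"
```

```text
t 5.28 pos [ 637.2 -164.2  101.8] d [0.8 0.2 1.7] rot [ 0.003 -0.007 -0.001] F [-1.8  0.5 -0.3] w 38.6
```

Emit:
apply_moves([
  {"tx": 0, "ty": 0, "tz": 8, "rx": 0, "ry": 0, "rz": 0, "grip": 30},
  {"tx": 0, "ty": 0, "tz": 15, "rx": 0, "ry": 0, "rz": 0, "grip": 30},
  {"tx": 0, "ty": 0, "tz": 20, "rx": 0, "ry": 0, "rz": 0, "grip": 30},
  {"tx": 0, "ty": 0, "tz": 20, "rx": 0, "ry": 0, "rz": 0, "grip": 30},
  {"tx": 0, "ty": 0, "tz": 15, "rx": 0, "ry": 0, "rz": 0, "grip": 30},
  {"tx": -15, "ty": -2, "tz": 5, "rx": 0, "ry": 0, "rz": 0, "grip": 30},
  {"tx": -25, "ty": -4, "tz": 0, "rx": 0, "ry": 0, "rz": 0, "grip": 30},
  {"tx": -35, "ty": -5, "tz": 0, "rx": 0, "ry": 0, "rz": 0, "grip": 30},
  {"tx": -35, "ty": -5, "tz": 0, "rx": 0, "ry": 0, "rz": 0, "grip": 30},
  {"tx": -30, "ty": -5, "tz": 0, "rx": 0, "ry": 0, "rz": 0, "grip": 30},
])

```text
time_s: 6.12
position: [490.9, -182.0, 181.5]
tcp_rot: [-2.201, -2.215, 0.021]
wrist_force: [0.3, -1.4, -4.5]
gripper_width: 38.3
```

```bash
python3 -c "
from h import *
go(438.5,-193,24)"
```

```text
t 6.12 pos [ 490.9 -182.   181.5] d [ -52.4  -11.  -157.5] rot [-0.004 -0.023 -0.006] F [ 0.3 -1.4 -4.5] w 38.3
```

Carrying −4.5 N, about 500 g.

Emit:
apply_moves([
  {"tx": -22, "ty": -4, "tz": -15, "rx": 0, "ry": -0.01, "rz": 0, "grip": 30},
  {"tx": -14, "ty": -3, "tz": -25, "rx": 0, "ry": -0.01, "rz": 0, "grip": 30},
  {"tx": -4, "ty": -2, "tz": -28, "rx": 0, "ry": -0.003, "rz": 0, "grip": 30},
  {"tx": 0, "ty": 0, "tz": -28, "rx": 0, "ry": 0, "rz": 0, "grip": 30},
  {"tx": 0, "ty": 0, "tz": -15, "rx": 0, "ry": 0, "rz": 0, "grip": 30},
  {"tx": 0, "ty": 0, "tz": 0, "rx": 0, "ry": 0, "rz": 0, "grip": 30},
])

```text
time_s: 6.62
position: [435.8, -188.9, 69.3]
tcp_rot: [-2.212, -2.219, 0.003]
wrist_force: [-0.2, -0.1, -4.3]
gripper_width: 38.5
```

```bash
python3 -c "
from h import *
go(438.5,-193,24)"
```

```text
t 6.62 pos [ 435.8 -188.9   69.3] d [  2.7  -4.1 -45.3] rot [-0.005 -0.007 -0.003] F [-0.2 -0.1 -4.3] w 38.5
```

Emit:
apply_moves([
  {"tx": 1, "ty": -2, "tz": -15, "rx": -0.003, "ry": -0.004, "rz": 0, "grip": 30},
  {"tx": 1, "ty": -2, "tz": -15, "rx": 0, "ry": 0, "rz": 0, "grip": 30},
  {"tx": 0, "ty": 0, "tz": -8, "rx": 0, "ry": 0, "rz": 0, "grip": 30},
  {"tx": 0, "ty": 0, "tz": -3, "rx": 0, "ry": 0, "rz": 0, "grip": 30},
])

```text
time_s: 6.95
position: [438.0, -193.2, 29.4]
tcp_rot: [-2.216, -2.223, 0.002]
wrist_force: [-0.0, 0.3, -5.7]
gripper_width: 38.5
```

```bash
python3 -c "
from h import *
go(438.5,-193,24)"
```

```text
t 6.95 pos [ 438.  -193.2   29.4] d [ 0.5  0.2 -5.4] rot [-0.001 -0.003 -0.003] F [-0.   0.3 -5.7] w 38.5
```

Emit:
apply_moves([
  {"tx": 0, "ty": 0, "tz": -2.5, "rx": 0, "ry": 0, "rz": 0, "grip": 30},
  {"tx": 0, "ty": 0, "tz": -2, "rx": 0, "ry": 0, "rz": 0, "grip": 30},
])

```text
time_s: 7.12
position: [438.8, -193.4, 25.6]
tcp_rot: [-2.216, -2.224, 0.001]
wrist_force: [0.2, -0.3, -4.9]
gripper_width: 38.3
```

Emit:
apply_moves([
  {"tx": 0, "ty": 0, "tz": -1.5, "rx": 0, "ry": 0, "rz": 0, "grip": 30},
])

```text
time_s: 7.2
position: [439.4, -193.6, 24.6]
tcp_rot: [-2.216, -2.225, 0.001]
wrist_force: [-0.5, 0.7, -5.9]
gripper_width: 38.1
```

Emit:
apply_moves([
  {"tx": 0, "ty": 0, "tz": -1.5, "rx": 0, "ry": 0, "rz": 0, "grip": 30},
])

```text
time_s: 7.28
position: [439.6, -193.7, 24.1]
tcp_rot: [-2.216, -2.225, 0.001]
wrist_force: [-3.7, 1.7, 12.7]
gripper_width: 38.6
```

Emit:
apply_moves([
  {"tx": 0, "ty": 0, "tz": -1.5, "rx": 0, "ry": 0, "rz": 0, "grip": 30},
])

```text
time_s: 7.37
position: [439.6, -193.7, 24.1]
tcp_rot: [-2.216, -2.226, 0.001]
wrist_force: [-3.0, 2.1, 10.9]
gripper_width: 38.3
```

Emit:
apply_moves([
  {"tx": 0, "ty": 0, "tz": 0, "rx": 0, "ry": 0, "rz": 0, "grip": 94},
  {"tx": 0, "ty": 0, "tz": 0, "rx": 0, "ry": 0, "rz": 0, "grip": 94},
  {"tx": 0, "ty": 0, "tz": 0, "rx": 0, "ry": 0, "rz": 0, "grip": 94},
  {"tx": 0, "ty": 0, "tz": 15, "rx": 0, "ry": 0, "rz": 0, "grip": 94},
  {"tx": 0, "ty": 0, "tz": 30, "rx": 0, "ry": 0, "rz": 0, "grip": 94},
  {"tx": 0, "ty": 0, "tz": 40, "rx": 0, "ry": 0, "rz": 0, "grip": 94},
  {"tx": 0, "ty": 0, "tz": 40, "rx": 0, "ry": 0, "rz": 0, "grip": 94},
  {"tx": 0, "ty": 20, "tz": 20, "rx": 0, "ry": 0, "rz": 0.02, "grip": 94},
  {"tx": 0, "ty": 38, "tz": 0, "rx": 0, "ry": 0, "rz": 0.02, "grip": 94},
  {"tx": 0, "ty": 41, "tz": 0, "rx": 0, "ry": 0, "rz": 0.02, "grip": 94},
  {"tx": 0, "ty": 41, "tz": 0, "rx": 0, "ry": 0, "rz": 0.02, "grip": 94},
  {"tx": 0, "ty": 41, "tz": 0, "rx": 0, "ry": 0, "rz": 0, "grip": 94},
])

```text
time_s: 8.37
position: [448.2, -17.6, 185.0]
tcp_rot: [2.119, 2.283, 0.012]
wrist_force: [0.7, 0.2, -0.0]
gripper_width: 93.8
```

```bash
python3 -c "
from h import *
go(427,279,60,.083)
save('top','e.png',(150,100,400,270),3.2)"
```

```text
t 8.37 pos [448.2 -17.6 185. ] d [ -21.2  296.6 -125. ] rot [0.013 0.025 0.009] F [ 0.7  0.2 -0. ] w 93.8
```

View pics/e.png

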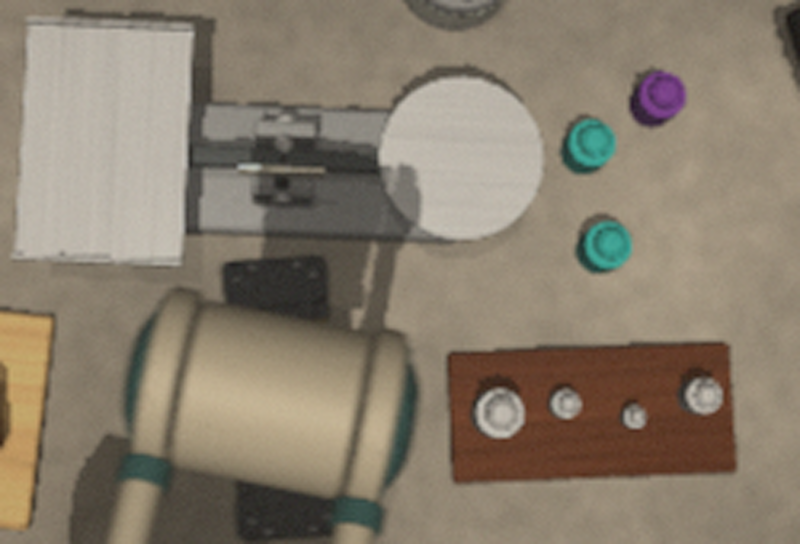

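The 500 g weight stands on the board at crop (500,412). The beam is level, with the tray corners at (28,18), (193,28), (183,264) and (13,258) and the pan centre at (461,158). On to the loaf.

Emit:
apply_moves([
  {"tx": -2, "ty": 40, "tz": 0, "rx": 0, "ry": 0.005, "rz": 0, "grip": 94},
  {"tx": -2, "ty": 41, "tz": 0, "rx": 0, "ry": 0.005, "rz": 0, "grip": 94},
  {"tx": -3, "ty": 41, "tz": 0, "rx": 0, "ry": 0.005, "rz": 0, "grip": 94},
  {"tx": -3, "ty": 41, "tz": 0, "rx": 0, "ry": 0.005, "rz": 0, "grip": 94},
  {"tx": -3, "ty": 41, "tz": 0, "rx": 0, "ry": 0.005, "rz": 0, "grip": 94},
  {"tx": -3, "ty": 38, "tz": 0, "rx": 0, "ry": 0.005, "rz": 0, "grip": 94},
  {"tx": -2, "ty": 28, "tz": 0, "rx": 0, "ry": 0, "rz": 0, "grip": 94},
  {"tx": -2, "ty": 15, "tz": 0, "rx": 0, "ry": 0, "rz": 0, "grip": 94},
  {"tx": 0, "ty": 0, "tz": 0, "rx": 0, "ry": 0, "rz": 0, "grip": 94},
])

```text
time_s: 9.17
position: [429.4, 282.4, 189.6]
tcp_rot: [2.12, 2.308, 0.009]
wrist_force: [0.0, -1.0, -0.6]
gripper_width: 94.3
```

```bash
python3 -c "
from h import *
go(427,279,30,.083)
c=lambda u,v,z:at('top',150+u/3.2-.4,100+v/3.2-.4,z)
print([c(*a,118) for a in [(28,18),(193,28),(183,264),(13,258)]],c(461,158,112))"
```

```text
t 9.17 pos [429.4 282.4 189.6] d [  -2.4   -3.4 -159.6] rot [ 0.001  0.01  -0.002] F [ 0.  -1.  -0.6] w 94.3
[array([744. , 186.4, 118. ]), array([738.3,  57.1, 118. ]), array([551.6,  61. , 118. ]), array([554.4, 192. , 118. ])] [ 639.3 -155.   112. ]
```

Emit:
apply_moves([
  {"tx": -1, "ty": -2, "tz": -20, "rx": 0, "ry": 0.005, "rz": 0, "grip": 94},
  {"tx": -1, "ty": -1, "tz": -35, "rx": 0, "ry": 0.003, "rz": 0, "grip": 94},
  {"tx": 0, "ty": 0, "tz": -35, "rx": 0, "ry": 0, "rz": 0, "grip": 94},
  {"tx": 0, "ty": 0, "tz": -22, "rx": 0, "ry": 0, "rz": 0, "grip": 94},
  {"tx": 0, "ty": 0, "tz": 0, "rx": 0, "ry": 0, "rz": 0, "grip": 94},
])

```text
time_s: 9.58
position: [431.4, 278.5, 78.1]
tcp_rot: [2.114, 2.311, 0.016]
wrist_force: [-0.9, -0.7, 0.2]
gripper_width: 94.0
```

```bash
python3 -c "
from h import *
go(427,279,30,.083)"
```

```text
t 9.58 pos [431.4 278.5  78.1] d [ -4.4   0.5 -48.1] rot [-0.001  0.014 -0.006] F [-0.9 -0.7  0.2] w 94.0
```

Emit:
apply_moves([
  {"tx": -3, "ty": 0, "tz": -10, "rx": 0, "ry": 0.01, "rz": -0.005, "grip": 94},
  {"tx": -2, "ty": 0, "tz": -18, "rx": 0, "ry": 0.005, "rz": 0, "grip": 94},
  {"tx": -1, "ty": 0, "tz": -15, "rx": 0, "ry": 0.002, "rz": 0, "grip": 94},
  {"tx": 0, "ty": 0, "tz": -6, "rx": 0, "ry": 0, "rz": 0, "grip": 94},
])

```text
time_s: 9.92
position: [429.4, 277.1, 31.3]
tcp_rot: [-2.13, -2.309, -0.008]
wrist_force: [-0.1, -0.1, 1.5]
gripper_width: 94.1
```

```bash
python3 -c "
from h import *
go(427,279,30,.083)"
```

```text
t 9.92 pos [429.4 277.1  31.3] d [-2.4  1.9 -1.3] rot [-0.004  0.003  0.002] F [-0.1 -0.1  1.5] w 94.1
```

Emit:
apply_moves([
  {"tx": -2, "ty": 0, "tz": -1, "rx": 0, "ry": 0, "rz": 0, "grip": 50},
  {"tx": -0.5, "ty": 0, "tz": 0, "rx": 0, "ry": 0, "rz": 0, "grip": 50},
  {"tx": 0, "ty": 0, "tz": 0, "rx": 0, "ry": 0, "rz": 0, "grip": 50},
  {"tx": 0, "ty": 0, "tz": 0, "rx": 0, "ry": 0, "rz": 0, "grip": 50},
  {"tx": 0, "ty": 0, "tz": 0, "rx": 0, "ry": 0, "rz": 0, "grip": 50},
  {"tx": 0, "ty": 0, "tz": 0, "rx": 0, "ry": 0, "rz": 0, "grip": 50},
  {"tx": 0, "ty": 0, "tz": 0, "rx": 0, "ry": 0, "rz": 0, "grip": 50},
  {"tx": 0, "ty": 0, "tz": 0, "rx": 0, "ry": 0, "rz": 0, "grip": 50},
])

```text
time_s: 10.58
position: [430.0, 277.4, 34.5]
tcp_rot: [2.13, 2.306, 0.018]
wrist_force: [0.2, 0.2, -1.9]
gripper_width: 61.5
```

```bash
python3 -c "
from h import *
go(427,279,30,.083)"
```

```text
t 10.58 pos [430.  277.4  34.5] d [-3.   1.6 -4.5] rot [-0.007  0.009  0.003] F [ 0.2  0.2 -1.9] w 61.5
```

Emit:
apply_moves([
  {"tx": 0, "ty": 0, "tz": 10, "rx": 0, "ry": 0, "rz": 0, "grip": 50},
  {"tx": 0, "ty": 0, "tz": 25, "rx": 0, "ry": 0, "rz": 0, "grip": 50},
  {"tx": 0, "ty": 0, "tz": 35, "rx": 0, "ry": 0, "rz": 0, "grip": 50},
  {"tx": 0, "ty": 0, "tz": 35, "rx": 0, "ry": 0, "rz": 0.05, "grip": 50},
  {"tx": 0, "ty": 0, "tz": 35, "rx": 0, "ry": 0, "rz": 0.1, "grip": 50},
  {"tx": 8, "ty": -5, "tz": 20, "rx": 0, "ry": 0, "rz": 0.12, "grip": 50},
  {"tx": 18, "ty": -12, "tz": 5, "rx": 0, "ry": 0, "rz": 0.12, "grip": 50},
  {"tx": 18, "ty": -12, "tz": 0, "rx": 0, "ry": 0, "rz": 0.12, "grip": 50},
  {"tx": 18, "ty": -12, "tz": 0, "rx": 0, "ry": 0, "rz": 0.12, "grip": 50},
  {"tx": 18, "ty": -12, "tz": 0, "rx": 0, "ry": 0, "rz": 0.12, "grip": 50},
  {"tx": 18, "ty": -12, "tz": 0, "rx": 0, "ry": 0, "rz": 0.12, "grip": 50},
  {"tx": 18, "ty": -12, "tz": 0, "rx": 0, "ry": 0, "rz": 0.12, "grip": 50},
])

```text
time_s: 11.58
position: [540.3, 198.0, 215.6]
tcp_rot: [0.717, 3.054, 0.011]
wrist_force: [0.2, -0.2, -1.8]
gripper_width: 61.9
```

```bash
python3 -c "
from h import *
go(647,124,133,1.543)"
```

```text
t 11.58 pos [540.3 198.  215.6] d [106.7 -74.  -82.6] rot [-0.007  0.005  0.433] F [ 0.2 -0.2 -1.8] w 61.9
```

Emit:
apply_moves([
  {"tx": 18, "ty": -13, "tz": 0, "rx": 0, "ry": 0, "rz": 0.11, "grip": 50},
  {"tx": 18, "ty": -13, "tz": 0, "rx": 0, "ry": 0, "rz": 0.11, "grip": 50},
  {"tx": 18, "ty": -13, "tz": -2, "rx": 0, "ry": 0, "rz": 0.1, "grip": 50},
  {"tx": 18, "ty": -13, "tz": -2, "rx": 0, "ry": 0, "rz": 0.06, "grip": 50},
  {"tx": 15, "ty": -10, "tz": -5, "rx": 0, "ry": 0, "rz": 0.02, "grip": 50},
  {"tx": 6, "ty": -4, "tz": -15, "rx": 0, "ry": 0, "rz": 0, "grip": 50},
  {"tx": 0, "ty": 0, "tz": -10, "rx": 0, "ry": 0, "rz": 0, "grip": 50},
  {"tx": 0, "ty": 0, "tz": 0, "rx": 0, "ry": 0, "rz": 0, "grip": 50},
])

```text
time_s: 12.25
position: [640.0, 124.5, 184.0]
tcp_rot: [0.062, 3.135, 0.011]
wrist_force: [-0.8, -0.6, -2.2]
gripper_width: 61.7
```

```bash
python3 -c "
from h import *
go(647,124,133,1.543)"
```

```text
t 12.25 pos [640.  124.5 184. ] d [  7.   -0.5 -51. ] rot [-0.007  0.006  0.012] F [-0.8 -0.6 -2.2] w 61.7
```

Emit:
apply_moves([
  {"tx": 3, "ty": 0, "tz": -12, "rx": 0, "ry": 0.003, "rz": 0.006, "grip": 50},
  {"tx": 3, "ty": 0, "tz": -15, "rx": 0, "ry": 0.003, "rz": 0.003, "grip": 50},
  {"tx": 1, "ty": 0, "tz": -12, "rx": 0, "ry": 0, "rz": 0, "grip": 50},
  {"tx": 0, "ty": 0, "tz": -6, "rx": 0, "ry": 0, "rz": 0, "grip": 50},
  {"tx": 0, "ty": 0, "tz": -4, "rx": 0, "ry": 0, "rz": 0, "grip": 50},
])

```text
time_s: 12.67
position: [645.3, 127.2, 132.5]
tcp_rot: [-0.042, -3.141, -0.013]
wrist_force: [-0.4, -0.6, -2.0]
gripper_width: 62.1
```

```bash
python3 -c "
from h import *
go(647,124,133,1.543)"
```

```text
t 12.67 pos [645.3 127.2 132.5] d [ 1.7 -3.2  0.5] rot [-0.008 -0.    -0.001] F [-0.4 -0.6 -2. ] w 62.1
```

Emit:
apply_moves([
  {"tx": 1, "ty": -2, "tz": -4, "rx": -0.004, "ry": 0, "rz": 0, "grip": 50},
  {"tx": 0, "ty": -1, "tz": -5, "rx": -0.003, "ry": 0, "rz": 0, "grip": 50},
  {"tx": 0, "ty": 0, "tz": -5, "rx": 0, "ry": 0, "rz": 0, "grip": 50},
  {"tx": 0, "ty": 0, "tz": -3, "rx": 0, "ry": 0, "rz": 0, "grip": 50},
])

```text
time_s: 13.0
position: [645.9, 125.0, 114.6]
tcp_rot: [0.039, 3.141, 0.001]
wrist_force: [0.2, -2.0, -2.4]
gripper_width: 61.9
```

```bash
python3 -c "
from h import *
go(647,124,110,1.543)"
```

```text
t 13.0 pos [645.9 125.  114.6] d [ 1.1 -1.  -4.6] rot [-0.     0.    -0.003] F [ 0.2 -2.  -2.4] w 61.9
```

Emit:
apply_moves([
  {"tx": 0, "ty": 0, "tz": -2.5, "rx": 0, "ry": 0, "rz": 0, "grip": 50},
  {"tx": 0, "ty": 0, "tz": -2, "rx": 0, "ry": 0, "rz": 0, "grip": 50},
])

```text
time_s: 13.17
position: [645.9, 124.4, 110.2]
tcp_rot: [0.038, 3.141, -0.001]
wrist_force: [-0.8, -1.0, -0.8]
gripper_width: 62.3
```

Emit:
apply_moves([
  {"tx": 0, "ty": 0, "tz": -2, "rx": 0, "ry": 0, "rz": 0, "grip": 50},
])

```text
time_s: 13.25
position: [646.1, 124.2, 109.3]
tcp_rot: [0.039, 3.14, -0.001]
wrist_force: [-4.0, -1.7, 12.8]
gripper_width: 61.8
```

Emit:
apply_moves([
  {"tx": 0, "ty": 0, "tz": 0, "rx": 0, "ry": 0, "rz": 0, "grip": 90},
  {"tx": 0, "ty": 0, "tz": 0, "rx": 0, "ry": 0, "rz": 0, "grip": 90},
  {"tx": 0, "ty": 0, "tz": 0, "rx": 0, "ry": 0, "rz": 0, "grip": 90},
  {"tx": 0, "ty": 0, "tz": 10, "rx": 0, "ry": 0, "rz": 0, "grip": 90},
  {"tx": 0, "ty": 0, "tz": 25, "rx": 0, "ry": 0, "rz": 0, "grip": 90},
  {"tx": 0, "ty": 0, "tz": 38, "rx": 0, "ry": 0, "rz": 0, "grip": 90},
  {"tx": 0, "ty": 0, "tz": 38, "rx": 0, "ry": 0, "rz": 0, "grip": 90},
  {"tx": -10, "ty": -20, "tz": 10, "rx": 0, "ry": 0, "rz": -0.12, "grip": 80},
  {"tx": -15, "ty": -38, "tz": 0, "rx": 0, "ry": 0, "rz": -0.12, "grip": 70},
  {"tx": -15, "ty": -38, "tz": 0, "rx": 0, "ry": 0, "rz": -0.12, "grip": 70},
  {"tx": -15, "ty": -38, "tz": 0, "rx": 0, "ry": 0, "rz": -0.12, "grip": 70},
  {"tx": -15, "ty": -38, "tz": 0, "rx": 0, "ry": 0, "rz": -0.12, "grip": 70},
])

```text
time_s: 14.25
position: [579.0, -43.8, 243.7]
tcp_rot: [0.98, 2.965, 0.012]
wrist_force: [-0.2, 0.2, -0.6]
gripper_width: 69.8
```

```bash
python3 -c "
from h import *
go(457,-361.5,120,0)
save('scene','f.png',(180,90,392,250),3.5)"
```

```text
t 14.25 pos [579.  -43.8 243.7] d [-122.  -317.7 -123.7] rot [ 0.008  0.019 -0.932] F [-0.2  0.2 -0.6] w 69.8
```

View pics/f.png

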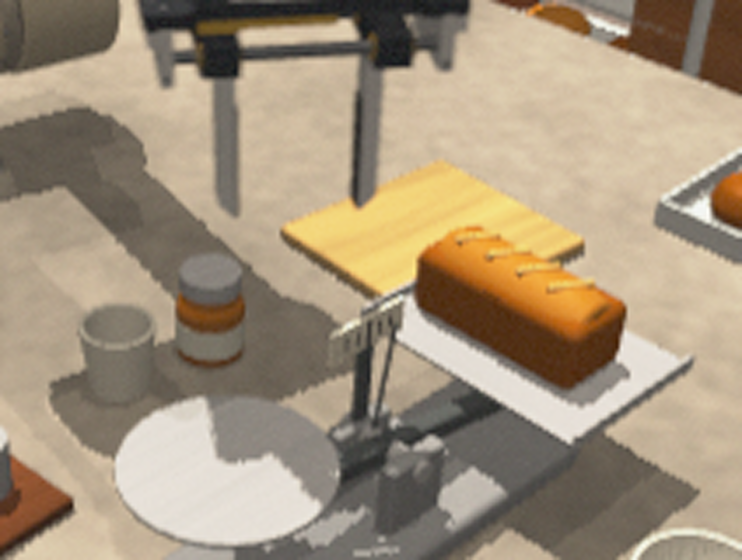

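The loaf lies flat in the oblong tray (crop ~(520,310)) and the tray is at its lower stop. Next is the 200 g weight.

Emit:
apply_moves([
  {"tx": -13, "ty": -35, "tz": -5, "rx": 0, "ry": 0.003, "rz": -0.12, "grip": 70},
  {"tx": -13, "ty": -36, "tz": -5, "rx": 0, "ry": 0.003, "rz": -0.12, "grip": 70},
  {"tx": -13, "ty": -36, "tz": -5, "rx": 0, "ry": 0.003, "rz": -0.12, "grip": 70},
  {"tx": -13, "ty": -36, "tz": -5, "rx": 0, "ry": 0.003, "rz": -0.12, "grip": 70},
  {"tx": -13, "ty": -36, "tz": -10, "rx": 0, "ry": 0.003, "rz": -0.12, "grip": 70},
  {"tx": -13, "ty": -36, "tz": -12, "rx": 0, "ry": 0.003, "rz": -0.12, "grip": 70},
  {"tx": -13, "ty": -36, "tz": -12, "rx": 0, "ry": 0.003, "rz": -0.1, "grip": 70},
  {"tx": -13, "ty": -30, "tz": -15, "rx": 0, "ry": 0, "rz": -0.04, "grip": 70},
  {"tx": -8, "ty": -12, "tz": -15, "rx": 0, "ry": 0, "rz": 0, "grip": 70},
  {"tx": 0, "ty": 0, "tz": 0, "rx": 0, "ry": 0, "rz": 0, "grip": 70},
])

```text
time_s: 15.13
position: [462.8, -355.9, 169.3]
tcp_rot: [2.173, 2.24, -0.022]
wrist_force: [-0.7, 1.0, -0.7]
gripper_width: 70.1
```

```bash
python3 -c "
from h import *
go(457.5,-361.5,24,0)"
```

```text
t 15.13 pos [ 462.8 -355.9  169.3] d [  -5.3   -5.6 -145.3] rot [ 0.024  0.005 -0.03 ] F [-0.7  1.  -0.7] w 70.1
```

Emit:
apply_moves([
  {"tx": -3, "ty": -3, "tz": -15, "rx": 0.01, "ry": 0.003, "rz": -0.015, "grip": 70},
  {"tx": -2, "ty": -3, "tz": -30, "rx": 0.01, "ry": 0.003, "rz": -0.012, "grip": 70},
  {"tx": -1, "ty": 0, "tz": -35, "rx": 0.003, "ry": 0, "rz": 0, "grip": 70},
  {"tx": 0, "ty": 0, "tz": -20, "rx": 0, "ry": 0, "rz": 0, "grip": 70},
  {"tx": 0, "ty": 0, "tz": -8, "rx": 0, "ry": 0, "rz": 0, "grip": 70},
])

```text
time_s: 15.55
position: [462.5, -362.2, 63.4]
tcp_rot: [2.21, 2.215, 0.004]
wrist_force: [0.1, 0.7, 0.4]
gripper_width: 70.0
```

```bash
python3 -c "
from h import *
go(457.5,-361.5,23,0)"
```

```text
t 15.55 pos [ 462.5 -362.2   63.4] d [ -5.    0.7 -40.4] rot [ 0.007  0.011 -0.002] F [0.1 0.7 0.4] w 70.0
```

Emit:
apply_moves([
  {"tx": -3, "ty": 0, "tz": -12, "rx": 0.004, "ry": 0.006, "rz": 0, "grip": 70},
  {"tx": -3, "ty": 0, "tz": -15, "rx": 0, "ry": 0.005, "rz": 0, "grip": 70},
  {"tx": -1, "ty": 0, "tz": -10, "rx": 0, "ry": 0, "rz": 0, "grip": 70},
  {"tx": 0, "ty": 0, "tz": -4, "rx": 0, "ry": 0, "rz": 0, "grip": 70},
])

```text
time_s: 15.88
position: [458.2, -359.6, 21.1]
tcp_rot: [2.212, 2.227, -0.002]
wrist_force: [0.4, -1.1, 0.3]
gripper_width: 69.8
```

```bash
python3 -c "
from h import *
go(457.5,-361.5,23,0)"
```

```text
t 15.88 pos [ 458.2 -359.6   21.1] d [-0.7 -1.9  1.9] rot [ 0.003  0.001 -0.007] F [ 0.4 -1.1  0.3] w 69.8
```

Emit:
apply_moves([
  {"tx": -0.7, "ty": -1.5, "tz": 1, "rx": 0, "ry": 0, "rz": 0, "grip": 15},
  {"tx": -0.4, "ty": -0.4, "tz": -0.4, "rx": 0, "ry": 0.002, "rz": 0, "grip": 15},
  {"tx": -0.4, "ty": 0, "tz": -0.4, "rx": 0, "ry": 0.002, "rz": 0, "grip": 15},
  {"tx": -0.4, "ty": 0, "tz": -0.4, "rx": 0, "ry": 0.002, "rz": 0, "grip": 15},
  {"tx": 0, "ty": 0, "tz": -0.4, "rx": 0, "ry": 0, "rz": 0, "grip": 15},
  {"tx": 0, "ty": 0, "tz": -0.4, "rx": 0, "ry": 0, "rz": 0, "grip": 15},
  {"tx": 0, "ty": 0, "tz": 0, "rx": 0, "ry": 0, "rz": 0, "grip": 15},
  {"tx": 0, "ty": 0, "tz": 0, "rx": 0, "ry": 0, "rz": 0, "grip": 15},
])

```text
time_s: 16.55
position: [458.6, -362.9, 23.4]
tcp_rot: [2.21, 2.227, -0.009]
wrist_force: [-0.3, 0.3, -2.3]
gripper_width: 28.3
```

```bash
python3 -c "
from h import *
go(457.5,-361.5,23,0)"
```

```text
t 16.55 pos [ 458.6 -362.9   23.4] d [-1.1  1.4 -0.4] rot [ 0.007 -0.001 -0.008] F [-0.3  0.3 -2.3] w 28.3
```

Emit:
apply_moves([
  {"tx": 0, "ty": 0, "tz": 10, "rx": 0, "ry": 0, "rz": 0, "grip": 15},
  {"tx": 0, "ty": 0, "tz": 25, "rx": 0, "ry": 0, "rz": 0, "grip": 15},
  {"tx": 0, "ty": 0, "tz": 35, "rx": 0, "ry": 0, "rz": 0, "grip": 15},
  {"tx": 0, "ty": 0, "tz": 38, "rx": 0, "ry": 0, "rz": 0, "grip": 15},
  {"tx": 5, "ty": 5, "tz": 35, "rx": 0, "ry": 0, "rz": 0, "grip": 15},
  {"tx": 18, "ty": 18, "tz": 15, "rx": 0, "ry": 0, "rz": 0, "grip": 15},
  {"tx": 25, "ty": 25, "tz": 5, "rx": 0, "ry": 0, "rz": 0, "grip": 15},
  {"tx": 25, "ty": 25, "tz": 0, "rx": 0, "ry": 0, "rz": 0, "grip": 15},
  {"tx": 25, "ty": 25, "tz": 0, "rx": 0, "ry": 0, "rz": 0, "grip": 15},
  {"tx": 25, "ty": 25, "tz": 0, "rx": 0, "ry": 0, "rz": 0, "grip": 15},
  {"tx": 20, "ty": 20, "tz": 0, "rx": 0, "ry": 0, "rz": 0, "grip": 15},
  {"tx": 10, "ty": 10, "tz": 0, "rx": 0, "ry": 0, "rz": 0, "grip": 15},
])

```text
time_s: 17.55
position: [611.4, -203.2, 201.7]
tcp_rot: [2.22, 2.215, -0.004]
wrist_force: [-0.3, 0.0, -2.9]
gripper_width: 28.5
```

```bash
python3 -c "
from h import *
go(640,-185,146,0)"
```

```text
t 17.55 pos [ 611.4 -203.2  201.7] d [ 28.6  18.2 -55.7] rot [0.006 0.002 0.002] F [-0.3  0.  -2.9] w 28.5
```

Emit:
apply_moves([
  {"tx": 12, "ty": 8, "tz": -3, "rx": 0.003, "ry": 0, "rz": 0, "grip": 15},
  {"tx": 9, "ty": 6, "tz": -10, "rx": 0.003, "ry": 0, "rz": 0, "grip": 15},
  {"tx": 3, "ty": 2, "tz": -15, "rx": 0, "ry": 0, "rz": 0, "grip": 15},
  {"tx": 0, "ty": 0, "tz": -8, "rx": 0, "ry": 0, "rz": 0, "grip": 15},
  {"tx": 0, "ty": 0, "tz": -2, "rx": 0, "ry": 0, "rz": 0, "grip": 15},
])

```text
time_s: 17.97
position: [638.0, -185.5, 161.5]
tcp_rot: [2.219, 2.221, 0.001]
wrist_force: [0.1, 0.6, -2.2]
gripper_width: 28.0
```

```bash
python3 -c "
from h import *
go(640,-185,146,0)"
```

```text
t 17.97 pos [ 638.  -185.5  161.5] d [  2.    0.5 -15.5] rot [ 0.001  0.002 -0.001] F [ 0.1  0.6 -2.2] w 28.0
```

Emit:
apply_moves([
  {"tx": 1, "ty": 0, "tz": -6, "rx": 0, "ry": 0, "rz": 0, "grip": 15},
  {"tx": 0, "ty": 0, "tz": -5, "rx": 0, "ry": 0, "rz": 0, "grip": 15},
  {"tx": 0, "ty": 0, "tz": -2, "rx": 0, "ry": 0, "rz": 0, "grip": 15},
])

```text
time_s: 18.22
position: [636.9, -187.9, 146.1]
tcp_rot: [-2.223, -2.218, 0.003]
wrist_force: [0.2, -0.4, -1.8]
gripper_width: 28.6
```

Emit:
apply_moves([
  {"tx": 0, "ty": 0, "tz": -1.5, "rx": 0, "ry": 0, "rz": 0, "grip": 15},
])

```text
time_s: 18.3
position: [636.6, -188.4, 144.4]
tcp_rot: [-2.224, -2.217, 0.003]
wrist_force: [0.1, 1.2, -0.8]
gripper_width: 28.3
```

Emit:
apply_moves([
  {"tx": 0, "ty": 0, "tz": -1.5, "rx": 0, "ry": 0, "rz": 0, "grip": 15},
])

```text
time_s: 18.38
position: [636.6, -188.8, 143.0]
tcp_rot: [-2.225, -2.216, 0.002]
wrist_force: [0.3, 0.1, -1.5]
gripper_width: 28.0
```

Emit:
apply_moves([
  {"tx": 0, "ty": 0, "tz": -1.5, "rx": 0, "ry": 0, "rz": 0, "grip": 15},
])

```text
time_s: 18.47
position: [636.6, -188.9, 141.9]
tcp_rot: [-2.226, -2.216, 0.001]
wrist_force: [-0.2, 0.2, -0.7]
gripper_width: 28.4
```

Emit:
apply_moves([
  {"tx": 0, "ty": 0, "tz": -1.5, "rx": 0, "ry": 0, "rz": 0, "grip": 15},
  {"tx": 0, "ty": 0, "tz": -1.5, "rx": 0, "ry": 0, "rz": 0, "grip": 15},
])

```text
time_s: 18.63
position: [636.6, -189.2, 139.7]
tcp_rot: [2.226, 2.216, -0.001]
wrist_force: [-1.3, 0.9, -1.2]
gripper_width: 28.3
```

Emit:
apply_moves([
  {"tx": 0, "ty": 0, "tz": -1.5, "rx": 0, "ry": 0, "rz": 0, "grip": 15},
  {"tx": 0, "ty": 0, "tz": -1.5, "rx": 0, "ry": 0, "rz": 0, "grip": 15},
])

```text
time_s: 18.8
position: [636.6, -189.5, 137.2]
tcp_rot: [2.225, 2.215, -0.001]
wrist_force: [0.5, 0.6, -0.0]
gripper_width: 28.2
```

```bash
python3 -c "
from h import *
go(640,-185,146,0)
save('scene','g.png',(190,120,340,270),4)"
```

```text
t 18.8 pos [ 636.6 -189.5  137.2] d [3.4 4.5 8.8] rot [0.002 0.001 0.005] F [ 0.5  0.6 -0. ] w 28.2
```

View pics/g.png

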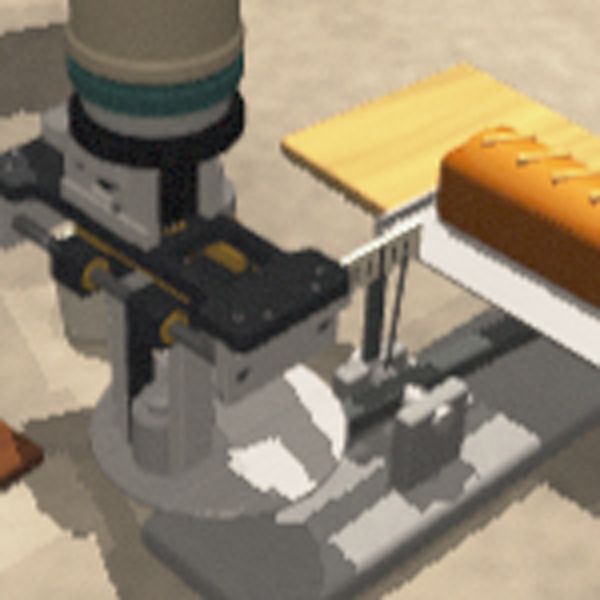

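The weight rests on the pan between the fingers (crop ~(155,440)) and the wrist load is about 0. I'll release and move off.

Emit:
apply_moves([
  {"tx": 0, "ty": 0, "tz": 0.5, "rx": 0, "ry": 0, "rz": 0, "grip": 70},
  {"tx": 0, "ty": 0, "tz": 0, "rx": 0, "ry": 0, "rz": 0, "grip": 70},
  {"tx": 0, "ty": 0, "tz": 0, "rx": 0, "ry": 0, "rz": 0, "grip": 70},
  {"tx": 0, "ty": 0, "tz": 15, "rx": 0, "ry": 0, "rz": 0, "grip": 70},
  {"tx": 0, "ty": 0, "tz": 30, "rx": 0, "ry": 0, "rz": 0, "grip": 70},
  {"tx": 0, "ty": 0, "tz": 30, "rx": 0, "ry": 0, "rz": 0, "grip": 70},
  {"tx": -20, "ty": -5, "tz": 20, "rx": 0, "ry": 0, "rz": 0, "grip": 70},
  {"tx": -35, "ty": -12, "tz": 0, "rx": 0, "ry": 0, "rz": 0, "grip": 70},
  {"tx": -35, "ty": -12, "tz": 0, "rx": 0, "ry": 0, "rz": 0, "grip": 70},
  {"tx": -35, "ty": -12, "tz": 0, "rx": 0, "ry": 0, "rz": 0, "grip": 70},
  {"tx": -25, "ty": -10, "tz": 0, "rx": 0, "ry": 0, "rz": 0, "grip": 70},
  {"tx": -12, "ty": -5, "tz": 0, "rx": 0, "ry": 0, "rz": 0, "grip": 70},
])

```text
time_s: 19.85
position: [474.4, -246.2, 237.7]
tcp_rot: [2.211, 2.216, 0.003]
wrist_force: [-0.4, -0.1, -1.0]
gripper_width: 69.9
```

```bash
python3 -c "
from h import *
go(449.6,-250,24,0)
for z in (90,112,120,127,134): print(z,[px('scene',(639.5+a,-154.5+b,z)) for a,b in [(0,65),(65,0),(0,-65)]])
save('scene','i.png',(200,150,340,270),5)"
```

```text
t 19.85 pos [ 474.4 -246.2  237.7] d [ -24.8   -3.8 -213.7] rot [ 0.007  0.009 -0.002] F [-0.4 -0.1 -1. ] w 69.9
90 [array([265.7, 225.5]), array([266.3, 256.5]), array([219.8, 255.5])]
112 [array([266.1, 217.7]), array([266.8, 248.4]), array([219.5, 247.4])]
120 [array([266.2, 214.8]), array([266.9, 245.4]), array([219.3, 244.4])]
127 [array([266.4, 212.3]), array([267.1, 242.8]), array([219.2, 241.8])]
134 [array([266.5, 209.7]), array([267.2, 240.1]), array([219.1, 239.1])]
```

View pics/i.png

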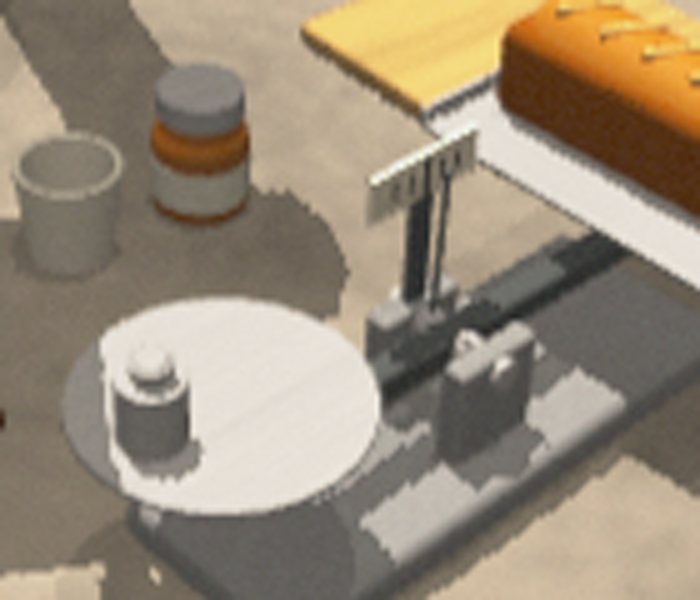

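The 200 g weight stands in the pan at (152,405). The pan ellipse spans columns 63–382 and rows 297–515, and I'll fit the pan height from that.

```bash
python3 -c "
from h import *
t=np.linspace(0,2*np.pi,73)
for z in (112,116,118,120,122,124,126,128,130,134):
    P=np.array([px('scene',(639.5+65*np.cos(a),-154.5+65*np.sin(a),z)) for a in t]); P=(P+.4-[200,150])*5
    print(z,P.min(0).round(),P.max(0).round(), 'g',round(np.arcsin((z-112)/140)*1000+200))
# same check on the level picture b.png unavailable; low pan check in b.png (z=89.7)
P=np.array([px('scene',(639.5+65*np.cos(a),-154.5+65*np.sin(a),89.7)) for a in t]); P=(P+.4)*1.5625
print('b',P.min(0).round(),P.max(0).round())"
```

```text
112 [ 60. 310.] [381. 527.] g 200
116 [ 60. 302.] [381. 520.] g 229
118 [ 60. 299.] [381. 516.] g 243
120 [ 60. 295.] [382. 512.] g 257
122 [ 60. 292.] [382. 508.] g 271
124 [ 59. 288.] [382. 504.] g 286
126 [ 59. 284.] [382. 500.] g 300
128 [ 59. 280.] [383. 497.] g 315
130 [ 59. 277.] [383. 493.] g 329
134 [ 58. 270.] [383. 486.] g 358
b [332. 343.] [431. 412.]
```

Fitted pan height is about 119 mm, so the loaf is about 250 g and the 50 g weight is the one to add.

Emit:
apply_moves([
  {"tx": -12, "ty": -20, "tz": -15, "rx": 0.003, "ry": 0.003, "rz": 0, "grip": 60},
  {"tx": -14, "ty": -25, "tz": -25, "rx": 0.003, "ry": 0.003, "rz": 0, "grip": 60},
  {"tx": -10, "ty": -12, "tz": -35, "rx": 0.003, "ry": 0.003, "rz": 0, "grip": 60},
  {"tx": -3, "ty": -4, "tz": -38, "rx": 0, "ry": 0, "rz": 0, "grip": 60},
  {"tx": 0, "ty": 0, "tz": -25, "rx": 0, "ry": 0, "rz": 0, "grip": 60},
  {"tx": 0, "ty": 0, "tz": -5, "rx": 0, "ry": 0, "rz": 0, "grip": 60},
])

```text
time_s: 20.4
position: [441.3, -313.5, 96.5]
tcp_rot: [2.207, 2.207, 0.012]
wrist_force: [0.4, -0.0, 0.3]
gripper_width: 59.8
```

```bash
python3 -c "
from h import *
go(438.5,-307.6,21,0)"
```

```text
t 20.4 pos [ 441.3 -313.5   96.5] d [ -2.8   5.9 -75.5] rot [ 0.009  0.02  -0.   ] F [ 0.4 -0.   0.3] w 59.8
```

Emit:
apply_moves([
  {"tx": -2, "ty": 4, "tz": -12, "rx": 0.004, "ry": 0.01, "rz": 0, "grip": 60},
  {"tx": -2, "ty": 3, "tz": -22, "rx": 0.004, "ry": 0.008, "rz": 0, "grip": 60},
  {"tx": -1, "ty": 0, "tz": -20, "rx": 0, "ry": 0.003, "rz": 0, "grip": 60},
  {"tx": 0, "ty": 0, "tz": -10, "rx": 0, "ry": 0, "rz": 0, "grip": 60},
  {"tx": 0, "ty": 0, "tz": -3, "rx": 0, "ry": 0, "rz": 0, "grip": 60},
])

```text
time_s: 20.82
position: [443.2, -307.0, 28.5]
tcp_rot: [2.216, 2.219, 0.001]
wrist_force: [0.1, -0.1, -0.5]
gripper_width: 59.6
```

```bash
python3 -c "
from h import *
go(438.5,-307.6,21,0)"
```

```text
t 20.82 pos [ 443.2 -307.    28.5] d [-4.7 -0.6 -7.5] rot [ 0.003  0.004 -0.001] F [ 0.1 -0.1 -0.5] w 59.6
```

Emit:
apply_moves([
  {"tx": -4, "ty": 0, "tz": -4, "rx": 0.002, "ry": 0.004, "rz": 0, "grip": 60},
  {"tx": -2, "ty": 0, "tz": -3, "rx": 0, "ry": 0, "rz": 0, "grip": 60},
])

```text
time_s: 20.98
position: [439.6, -307.2, 22.1]
tcp_rot: [2.216, 2.223, -0.001]
wrist_force: [0.0, 0.4, 0.1]
gripper_width: 60.2
```

```bash
python3 -c "
from h import *
go(438.5,-307.6,21,0)"
```

```text
t 20.98 pos [ 439.6 -307.2   22.1] d [-1.1 -0.4 -1.1] rot [ 0.003  0.002 -0.003] F [0.  0.4 0.1] w 60.2
```

Emit:
apply_moves([
  {"tx": -1, "ty": -0.3, "tz": -1, "rx": 0, "ry": 0, "rz": 0, "grip": 5},
  {"tx": -0.4, "ty": 0, "tz": -0.4, "rx": 0, "ry": 0.001, "rz": 0, "grip": 5},
  {"tx": -0.4, "ty": 0, "tz": -0.4, "rx": 0, "ry": 0.001, "rz": 0, "grip": 5},
  {"tx": -0.4, "ty": 0, "tz": -0.4, "rx": 0, "ry": 0, "rz": 0, "grip": 5},
  {"tx": 0, "ty": 0, "tz": -0.4, "rx": 0, "ry": 0, "rz": 0, "grip": 5},
  {"tx": 0, "ty": 0, "tz": -0.2, "rx": 0, "ry": 0, "rz": 0, "grip": 5},
  {"tx": 0, "ty": 0, "tz": 0, "rx": 0, "ry": 0, "rz": 0, "grip": 5},
  {"tx": 0, "ty": 0, "tz": 0, "rx": 0, "ry": 0, "rz": 0, "grip": 5},
])

```text
time_s: 21.65
position: [439.3, -309.3, 22.7]
tcp_rot: [2.212, 2.219, -0.003]
wrist_force: [0.5, 0.3, -0.0]
gripper_width: 16.9
```

```bash
python3 -c "
from h import *
go(638,-135,120,0)"
```

```text
t 21.65 pos [ 439.3 -309.3   22.7] d [198.7 174.3  97.3] rot [ 0.007  0.005 -0.003] F [ 0.5  0.3 -0. ] w 16.9
```

Emit:
apply_moves([
  {"tx": 0, "ty": 0, "tz": 10, "rx": 0, "ry": 0, "rz": 0, "grip": 5},
  {"tx": 0, "ty": 0, "tz": 25, "rx": 0, "ry": 0, "rz": 0, "grip": 5},
  {"tx": 0, "ty": 0, "tz": 35, "rx": 0, "ry": 0, "rz": 0, "grip": 5},
  {"tx": 0, "ty": 0, "tz": 38, "rx": 0, "ry": 0, "rz": 0, "grip": 5},
  {"tx": 5, "ty": 5, "tz": 35, "rx": 0, "ry": 0, "rz": 0, "grip": 5},
  {"tx": 20, "ty": 18, "tz": 15, "rx": 0, "ry": 0, "rz": 0, "grip": 5},
  {"tx": 26, "ty": 24, "tz": 5, "rx": 0, "ry": 0, "rz": 0, "grip": 5},
  {"tx": 26, "ty": 24, "tz": 0, "rx": 0, "ry": 0, "rz": 0, "grip": 5},
  {"tx": 26, "ty": 24, "tz": 0, "rx": 0, "ry": 0, "rz": 0, "grip": 5},
  {"tx": 26, "ty": 24, "tz": 0, "rx": 0, "ry": 0, "rz": 0, "grip": 5},
  {"tx": 22, "ty": 20, "tz": 0, "rx": 0, "ry": 0, "rz": 0, "grip": 5},
  {"tx": 12, "ty": 10, "tz": 0, "rx": 0, "ry": 0, "rz": 0, "grip": 5},
])

```text
time_s: 22.65
position: [603.5, -154.1, 204.1]
tcp_rot: [2.218, 2.204, 0.002]
wrist_force: [-0.5, -0.1, -0.6]
gripper_width: 16.8
```

```bash
python3 -c "
from h import *
go(640,-132,130,0)"
```

```text
t 22.65 pos [ 603.5 -154.1  204.1] d [ 36.5  22.1 -74.1] rot [0.009 0.011 0.006] F [-0.5 -0.1 -0.6] w 16.8
```

Emit:
apply_moves([
  {"tx": 14, "ty": 9, "tz": -3, "rx": 0.003, "ry": 0.003, "rz": 0.002, "grip": 5},
  {"tx": 12, "ty": 8, "tz": -12, "rx": 0.003, "ry": 0.003, "rz": 0.002, "grip": 5},
  {"tx": 6, "ty": 3, "tz": -20, "rx": 0, "ry": 0, "rz": 0, "grip": 5},
  {"tx": 1, "ty": 0, "tz": -15, "rx": 0, "ry": 0, "rz": 0, "grip": 5},
  {"tx": 0, "ty": 0, "tz": -5, "rx": 0, "ry": 0, "rz": 0, "grip": 5},
])

```text
time_s: 23.07
position: [642.6, -128.3, 150.3]
tcp_rot: [2.209, 2.218, 0.009]
wrist_force: [-0.9, -0.2, -0.7]
gripper_width: 17.2
```

```bash
python3 -c "
from h import *
go(640,-132,130,0)"
```

```text
t 23.07 pos [ 642.6 -128.3  150.3] d [ -2.6  -3.7 -20.3] rot [ 0.004  0.012 -0.004] F [-0.9 -0.2 -0.7] w 17.2
```

Emit:
apply_moves([
  {"tx": -2, "ty": -2, "tz": -7, "rx": 0.002, "ry": 0.006, "rz": 0, "grip": 5},
  {"tx": -1, "ty": -1, "tz": -7, "rx": 0, "ry": 0.003, "rz": 0, "grip": 5},
  {"tx": 0, "ty": 0, "tz": -4, "rx": 0, "ry": 0, "rz": 0, "grip": 5},
  {"tx": 0, "ty": 0, "tz": -2, "rx": 0, "ry": 0, "rz": 0, "grip": 5},
])

```text
time_s: 23.4
position: [637.6, -132.3, 127.4]
tcp_rot: [-2.218, -2.224, 0.003]
wrist_force: [0.8, 0.6, -1.1]
gripper_width: 17.0
```

```bash
python3 -c "
from h import *
go(640,-132,124,0)"
```

```text
t 23.4 pos [ 637.6 -132.3  127.4] d [ 2.4  0.3 -3.4] rot [ 0.001 -0.002 -0.003] F [ 0.8  0.6 -1.1] w 17.0
```

Emit:
apply_moves([
  {"tx": 0, "ty": 0, "tz": -1.5, "rx": 0, "ry": 0, "rz": 0, "grip": 5},
  {"tx": 0, "ty": 0, "tz": -1.5, "rx": 0, "ry": 0, "rz": 0, "grip": 5},
  {"tx": 0, "ty": 0, "tz": -1, "rx": 0, "ry": 0, "rz": 0, "grip": 5},
])

```text
time_s: 23.65
position: [637.6, -133.2, 124.1]
tcp_rot: [2.219, 2.223, -0.002]
wrist_force: [-0.3, 0.3, -0.8]
gripper_width: 17.2
```

```bash
python3 -c "
from h import *
go(640,-132,124,0)
save('scene','j.png',(200,150,340,270),5)"
```

```text
t 23.65 pos [ 637.6 -133.2  124.1] d [ 2.4  1.2 -0.1] rot [ 0.001 -0.    -0.002] F [-0.3  0.3 -0.8] w 17.2
```

View pics/j.png

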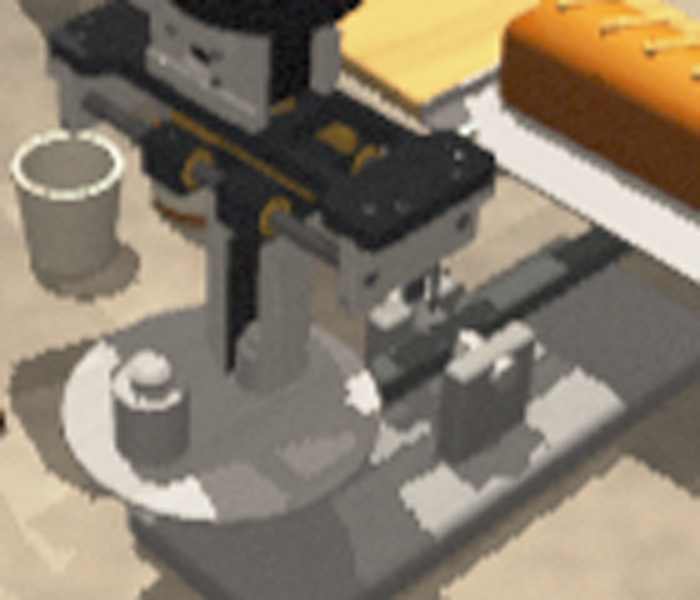

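The 50 g weight (~(265,365)) is on the pan, whose lower edge has gone from row 515 to 521. Two mm more, then release.

Emit:
apply_moves([
  {"tx": 0, "ty": 0, "tz": -1.5, "rx": 0, "ry": 0, "rz": 0, "grip": 5},
  {"tx": 0, "ty": 0, "tz": -1.2, "rx": 0, "ry": 0, "rz": 0, "grip": 5},
  {"tx": 0, "ty": 0, "tz": 0, "rx": 0, "ry": 0, "rz": 0, "grip": 60},
  {"tx": 0, "ty": 0, "tz": 0, "rx": 0, "ry": 0, "rz": 0, "grip": 60},
  {"tx": 0, "ty": 0, "tz": 0, "rx": 0, "ry": 0, "rz": 0, "grip": 60},
  {"tx": 0, "ty": 0, "tz": 15, "rx": 0, "ry": 0, "rz": 0, "grip": 60},
  {"tx": 0, "ty": 0, "tz": 30, "rx": 0, "ry": 0, "rz": 0, "grip": 60},
  {"tx": 0, "ty": 0, "tz": 35, "rx": 0, "ry": 0, "rz": 0, "grip": 60},
  {"tx": -20, "ty": 0, "tz": 20, "rx": 0, "ry": 0, "rz": 0, "grip": 60},
  {"tx": -35, "ty": 0, "tz": 0, "rx": 0, "ry": 0, "rz": 0, "grip": 60},
  {"tx": -38, "ty": 0, "tz": 0, "rx": 0, "ry": 0, "rz": 0, "grip": 60},
  {"tx": -38, "ty": 0, "tz": 0, "rx": 0, "ry": 0, "rz": 0, "grip": 60},
])

```text
time_s: 24.7
position: [510.7, -134.0, 224.6]
tcp_rot: [2.21, 2.221, 0.004]
wrist_force: [0.5, -1.0, 0.3]
gripper_width: 60.0
```

Emit:
apply_moves([
  {"tx": -38, "ty": 0, "tz": 5, "rx": 0, "ry": 0, "rz": 0, "grip": 60},
  {"tx": -38, "ty": 0, "tz": 5, "rx": 0, "ry": 0, "rz": 0, "grip": 60},
  {"tx": -38, "ty": 0, "tz": 5, "rx": 0, "ry": 0, "rz": 0, "grip": 60},
  {"tx": -20, "ty": 0, "tz": 0, "rx": 0, "ry": 0, "rz": 0, "grip": 60},
  {"tx": 0, "ty": 0, "tz": 0, "rx": 0, "ry": 0, "rz": 0, "grip": 60},
  {"tx": 0, "ty": 0, "tz": 0, "rx": 0, "ry": 0, "rz": 0, "grip": 60},
  {"tx": 0, "ty": 0, "tz": 0, "rx": 0, "ry": 0, "rz": 0, "grip": 60},
  {"tx": 0, "ty": 0, "tz": 0, "rx": 0, "ry": 0, "rz": 0, "grip": 60},
])

```text
time_s: 25.37
position: [365.6, -132.4, 242.4]
tcp_rot: [2.207, 2.216, 0.003]
wrist_force: [-0.5, 0.4, -0.1]
gripper_width: 60.1
```

```bash
python3 -c "
from h import *
go(640,-132,124,0)
a=camera('scene')[:,:,::-1]
A=cv2.resize(np.ascontiguousarray(a[150:270,200:340]),None,fx=5,fy=5,interpolation=cv2.INTER_CUBIC);cv2.imwrite('pics/k.png',A)
save('top','l.png',(140,80,400,270),3)"
```

```text
t 25.37 pos [ 365.6 -132.4  242.4] d [ 274.4    0.4 -118.4] rot [ 0.008  0.011 -0.004] F [-0.5  0.4 -0.1] w 60.1
```

View pics/k.png

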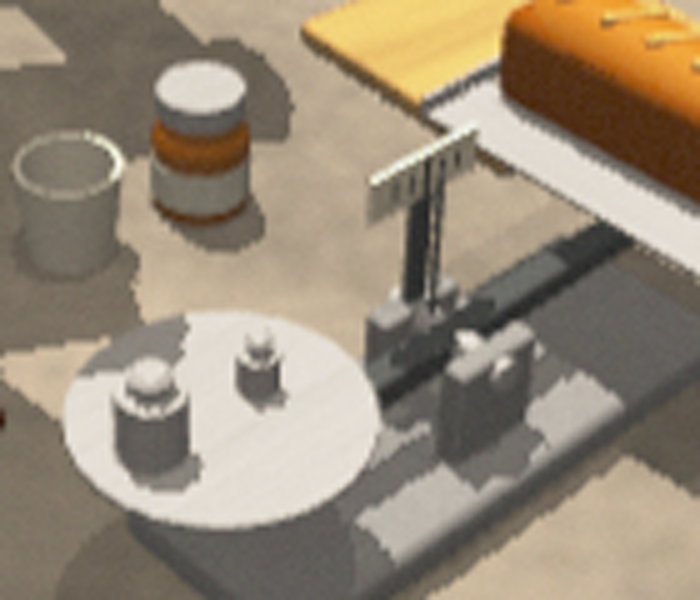

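View pics/l.png

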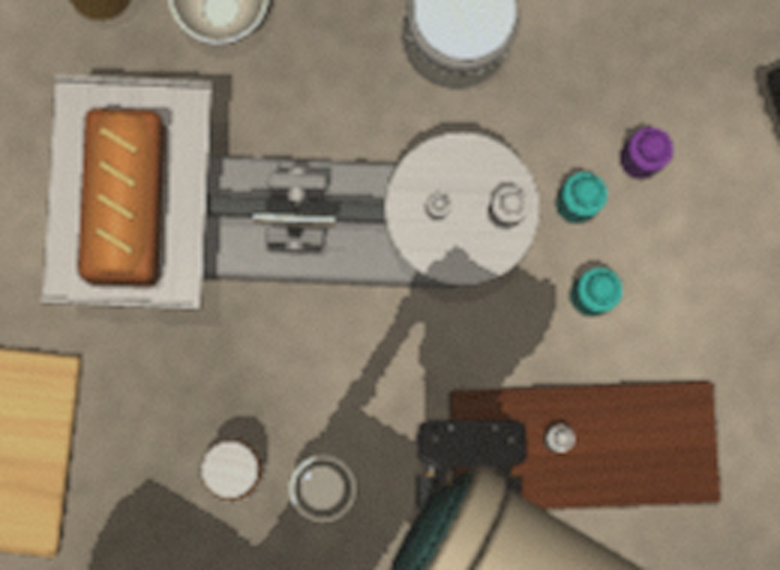

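The pan ellipse rows 311–529 fit a height of about 111.5 mm, so the beam is level. The 200 g and 50 g weights stand in the pan at (152,410) and (258,365). In the top view the loaf is in the tray at (122,195), the 100 g weight stands on the board at (559,437), and the jar and cup are unmoved. The arm is clear, so I'm handing in.

```bash
python3 -c "
from h import *
print(finish_job())"
```

```text
the job is handed in; nothing more can be done
None
```

I did all of the task and handed it in at about 25 s of the 72 s allowed; the hand-in gives no verdict.

- **Moves:** The 500 g weight went from the round pan to the free end of the board. The loaf was turned a quarter and set down in the oblong tray. I added the 200 g weight, and the pan height then put the loaf at about 250 g, so I added the 50 g. The 100 g stayed on the board.
- **Last checks:** The round pan fitted at about 111.5 mm against 112 mm when level, so the tilt is about 0. The loaf lies within the tray, and the 200 g and 50 g weights stand in the pan. The jar and cup looked unmoved, and the arm was clear of everything.
- **Not re-checked:** The gripper hid the 500 g weight in the final top view. I last saw it standing on the board just after I let it go.
- **Disagreement:** The hand height at which the wrist load fell to zero while setting down the 200 g suggested a loaf nearer 300 g. The picture taken after release gave about 250 g, and the level beam bears that out.

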